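Press the upturned bottle on the leaning rinser, then stand it to drain

TASK

Take the black bottle, which stands upside down, and press it mouth first and squarely onto the sprung star valve of the leaning rinser until the valve is fully down on its stop; hold it down there for two seconds, firmly but without forcing it. Then lift it off and set it down gently, still upside down, on the middle of the slotted drip grid and let go, leaving the other things where they are.

Things in the scene. Friction and masses are not known exactly. Their poses are not given: they have to be found in the camera images.
- bottle: matt black steel bottle, plain round cylinder 68 mm across, 170 mm tall, about 0.3 kg, standing upside down (mouth down) on the worktop. Origin: centre of its mouth end; z along its axis to the closed end. Straight sides from 26 to 150 mm above the origin: take it there, from above. The mouth end narrows to 60 mm across and is flat like a solid disc.
- bottle_mouth (a point): the same point as the bottle's origin: centre of its mouth end, z along the bottle's axis towards the closed end
- rinser: bottle rinser of bare steel, fixed, 130 mm high: a round foot 140 mm across carries a shallow open drip bowl, 136 mm across its rim (128 mm inside), tipped 30 degrees from level towards the rinser's own -x (at yaw 0 towards the robot). Origin: centre of the foot's underside; z up. A thin feed pipe rises on the +x side.
- valve_face (a point): centre of the upper face of the grey six-armed star valve (80 mm across its arms) in the middle of the rinser's bowl; moves with the valve. z is the bowl's axis, along which the valve slides: it points out of the bowl, 30 degrees from vertical, leaning to the rinser's -x. Untouched, the face is 5 mm proud of the bowl's rim; pressed home, 9 mm below it.
- valve (a joint): travel of the star valve along its axis, m: 0 = up (untouched), 0.014 = fully down on a hard stop. A spring lifts it: it starts to move at about 3 N and meets the stop at about 10 N of push along the axis (14 N or more means it is on the stop); it springs up when released. More than 75 N is forcing it.
- drip_grid: slotted bare-steel drip grid, 182 mm long along its own y, 68 mm wide along its own x, 8 mm high, fixed on the worktop. Origin: centre of its underside; the bottle shall stand on its top face at z = 8 mm.
- mug_grey: bystander: pale grey mug standing upside down, 79 x 112 x 102 mm, origin near the centre of its underside
- tin: bystander: small food tin, 58 mm across, 72 mm tall, origin at the centre of its underside
- lemon: bystander: lemon, 73 x 52 x 52 mm, origin at the centre of its underside

How it is judged:
By the outcome, as a careful person would: the job done as asked, in the order asked, and still so for the second after the job is handed in, with the robot touching nothing.
It also fails if it takes over 64 s, if anything falls off the work surface, if the arm or the gripper's body presses on something with over 40 N, if the wrist force passes 120 N, or if a joint passes its speed limit or range.

ROBOT

A 7-joint arm with a two-finger parallel gripper is mounted at the origin on a cart in front of the work surface, level with it; the furniture and walls round the work are solid. World frame = base frame: x ahead of the robot, y to its left, z up, the work surface at z = 0. Lengths are in m, angles in rad, forces in N, time in s.
With the tool pointing down it reaches from about 0.425 to 0.925 m from the base axis. Payload 6.8 kg.
Tool frame: the origin (TCP) lies midway between the tips of the shut fingers; the grasp point (between the pads) lies 19 mm behind it; z points along the fingers, y is the line along which they close (so a half turn about z gives the same grasp; the last joint's range is limited). The gripper opens to 85 mm and grips with 20 to 120 N. Pads are 22 mm wide; open, the fingers measure 114 mm over their backs; the gripper's body (76 mm by 85 mm) begins 54 mm behind the grasp point. The pads swing forward as they close: fully open they stand 13 mm farther back than shut.
Start: joints at [-0.108, 0.477, 0.022, 1.555, -0.011, 1.109, -0.083], TCP at [0.675, 0, 0.231] pointing down, gripper open.
Joint ranges: [-2.96, 2.96], [-0.34, 2.1], [-1.41, 1.46], [0.24, 2.44], [-1.37, 4.51], [0.17, 1.92], [-2.96, 2.96]. Speed limits (rad/s): [2.39, 2.39, 3.14, 3.14, 3.14, 3.14, 3.14].

INTERFACE

Orientations are given as a 3x3 rotation matrix whose columns are the frame's x, y, z axes.
In Python, from cell import get_obs, snapshot, job_done gives the robot as it stands.
- The arm moves only by the shell command python3 -m pendant 'ROWS'. ROWS is text: rows parted by semicolons, each of 7 numbers parted by spaces: the closure, from -1 (fully open) to 1 (shut), then the shift along the tool's x, y, z in m, then the turn, a rotation vector about the tool's x, y, z in degrees. In form: jaw x y z ax ay az; .... A call has 1 to 8 rows; each row shifts and turns the commanded pose from where the row before left it, along the tool's axes as they then stand; what a row does not reach is not made up. A row lasts 1/8 s, in which the tool goes at most 62.5 mm and 10.7 degrees, less where a joint would pass 70% of its speed; a pose out of reach is approached as far as the arm can. A call is refused whole if a number of a shift passes 0.0625 or a number of a turn 10.7, either way. A call with a gripper value outside its range is refused whole. The fingers move at their own pace and stop on an object; the grip force is fixed at half the most. Time passes only in rows, so rows that do not move let the fingers close. It gives the time, the measured TCP pose, the force, the opening and the grip force at its end, in the units of the state.
- get_obs(): the state, without advancing time (a new reading comes with each control period).
- snapshot(name): name is "scene" or "side" or "wrist"; returns a dict with "image" (480x640x3 uint8, blue, green, red), "fov_y" (degrees; the focal length in pixels is half the picture's height over the tangent of half this angle, whatever the lens; pixels are square), "cx", "cy" (the principal point, pixels), "k1" (the pictures are not rectified: a ray, as slopes to the right and down, at radius r is drawn at 1 + k1 r^2 times it, then the intrinsics apply), "world_to_cam" (4x4, takes a point from world to camera coordinates); the wrist camera has in their place "hand_eye" (4x4, takes a point from camera to tool coordinates, whose origin is the TCP and whose axes are the flange's). Camera axes: x right, y down, z forward; pixel columns grow to the right and rows downward; lengths in m; the calibration is good to about 2 mm. A picture is of the moment at which its call begins: read the wrist's pose just before it. There is no depth.
- job_done(): hands the job in; it is judged then, once.
The state is a dict: "t": time; "q": joint angles; "qd": joint speeds; "tau": joint torques, N m; "tcp_pos": TCP position; "tool_rot": TCP orientation; "ft_force": force on the tool from outside, world axes, zero at the start; "torque": the same for the moment, N m; "finger_gap": finger opening in m; "finger_force": force on a finger pad.
Only numpy, scipy, OpenCV 4.12 (cv2) and the standard library are available. Lean on these libraries where they do the work, as an engineer would, in place of code of your own. Each camera call takes 0.05 s, during which the arm holds its last target. There are 200 camera calls.

## Working session

There is one attempt and no reset: what is moved stays moved. The work goes in short steps, Python scripts to look and compute and a shell command to move; the robot and the scene stay as the last step left them, time stands still between calls to the robot, and variables do not carry over. Pictures are saved under pics/ and viewed, at most 10 in all, crops included, and the job is handed in when it is done.

```bash
mkdir -p pics; cat > h.py <<'E'
import numpy as np, cv2
from cell import get_obs, snapshot
def cam(name):
    o=get_obs(); s=snapshot(name)
    f=240/np.tan(np.radians(s['fov_y'])/2)
    K=np.array([[f,0,s['cx']],[0,f,s['cy']],[0,0,1]]); d=np.array([s['k1'],0,0,0,0.])
    if 'hand_eye' in s:
        T=np.eye(4);T[:3,:3]=o['tool_rot'];T[:3,3]=o['tcp_pos'];W=np.linalg.inv(T@s['hand_eye'])
    else: W=np.array(s['world_to_cam'])
    return dict(im=s['image'],K=K,d=d,W=W)
def ray(c,uv):
    n=cv2.undistortPoints(np.array(uv,float).reshape(-1,1,2),c['K'],c['d']).reshape(-1,2)
    R=c['W'][:3,:3];C=-R.T@c['W'][:3,3]
    D=np.c_[n,np.ones(len(n))]@R
    return C,D/np.linalg.norm(D,axis=1,keepdims=True)
def onz(c,uv,z):
    C,D=ray(c,uv); return C+D*((z-C[2])/D[:,2])[:,None]
def proj(c,P):
    return cv2.projectPoints(np.array(P,float).reshape(-1,1,3),cv2.Rodrigues(c['W'][:3,:3])[0],c['W'][:3,3],c['K'],c['d'])[0].reshape(-1,2)
def tri(cs,uvs):
    A=np.zeros((3,3));b=np.zeros(3)
    for c,u in zip(cs,uvs):
        C,D=ray(c,[u]);M=np.eye(3)-np.outer(D[0],D[0]);A+=M;b+=M@C
    return np.linalg.solve(A,b)
E
python3 - <<'E'
from h import *
import pickle
for n in['scene','side','wrist']:
    c=cam(n);cv2.imwrite(f'pics/{n}0.png',c['im']);pickle.dump(c,open(n+'0.pkl','wb'))
    print(n,np.round(-c['W'][:3,:3].T@c['W'][:3,3],3),np.round(c['W'][2,:3],2))
o=get_obs();print(o['t'],o['tcp_pos'],np.round(o['tool_rot'],3),o['finger_gap'],o['ft_force'])
E
```

```text
scene [-0.576 -1.185  0.815] [ 0.62  0.68 -0.39]
side [0.204 0.945 0.973] [ 0.27 -0.68 -0.68]
wrist [0.674 0.072 0.373] [-0.   -0.29 -0.96]
0.15 [6.74567674e-01 1.83900418e-05 2.30557860e-01] [[-0.     1.    -0.001]
 [ 1.     0.    -0.   ]
 [-0.    -0.001 -1.   ]] 0.0852068597045032 [ 0.04034727 -0.01006842 -0.15801014]
```

View pics/scene0.png

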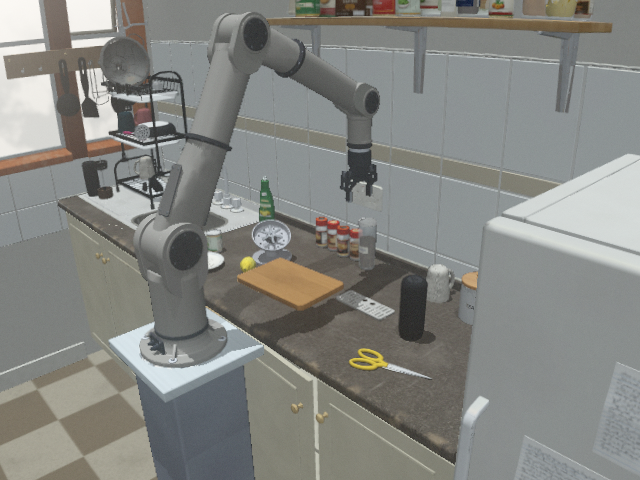

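View pics/side0.png

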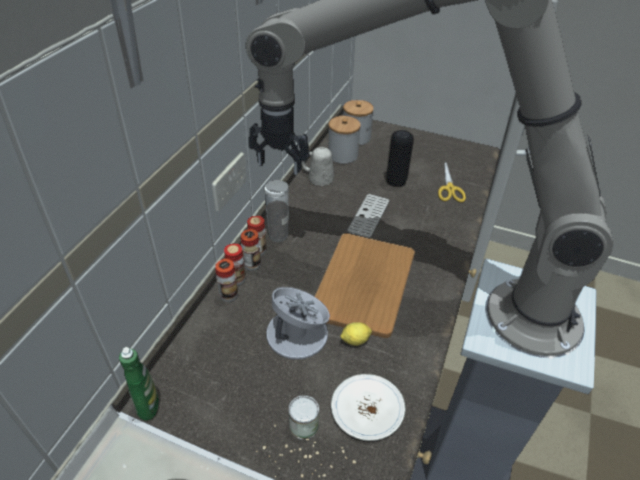

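```bash
python3 - <<'E'
from h import *
import pickle
S=pickle.load(open('scene0.pkl','rb'));D=pickle.load(open('side0.pkl','rb'))
az=[]
for c,(x0,y0,x1,y1) in((S,(392,265,432,345)),(D,(380,122,418,192))):
    g=c['im'][y0:y1,x0:x1].max(2); m=(g<40).astype(np.uint8)
    k,_=cv2.findContours(m,0,2); k=max(k,key=cv2.contourArea).reshape(-1,2)+[x0,y0]
    print(cv2.boundingRect(k),cv2.contourArea(k))
    C,R=ray(c,k); a=np.unwrap(np.arctan2(R[:,1],R[:,0])); p=(np.percentile(a,3)+np.percentile(a,97))/2
    az.append((C,p,np.ptp(a)))
(C1,a1,w1),(C2,a2,w2)=az
A=np.array([[np.cos(a1),-np.cos(a2)],[np.sin(a1),-np.sin(a2)]]);t=np.linalg.solve(A,(C2-C1)[:2])
print('bottle',C1[:2]+t[0]*A[:,0],'diam',w1*t[0],w2*t[1])
print('wr')
crops=[S['im'][215:335,240:400],D['im'][280:360,255:375]]
W=pickle.load(open('wrist0.pkl','rb'))['im']
a=cv2.resize(crops[0],(400,300),interpolation=2);b=cv2.resize(crops[1],(400,267),interpolation=2)
g=cv2.resize(D['im'][185:245,340:400],(267,267),interpolation=2)
o=np.zeros((570,800,3),np.uint8);o[:300,:400]=a;o[:300,400:]=cv2.resize(W,(400,300));o[300:567,:400]=b;o[300:567,400:667]=g
cv2.imwrite('pics/comb.png',o)
E
```

```text
(412, 338, 1, 1) 0.0
(386, 134, 27, 53) 910.0
bottle [ 0.46585656 -0.40477535] diam 0.0 0.06629526436813603
wr
```

View pics/comb.png

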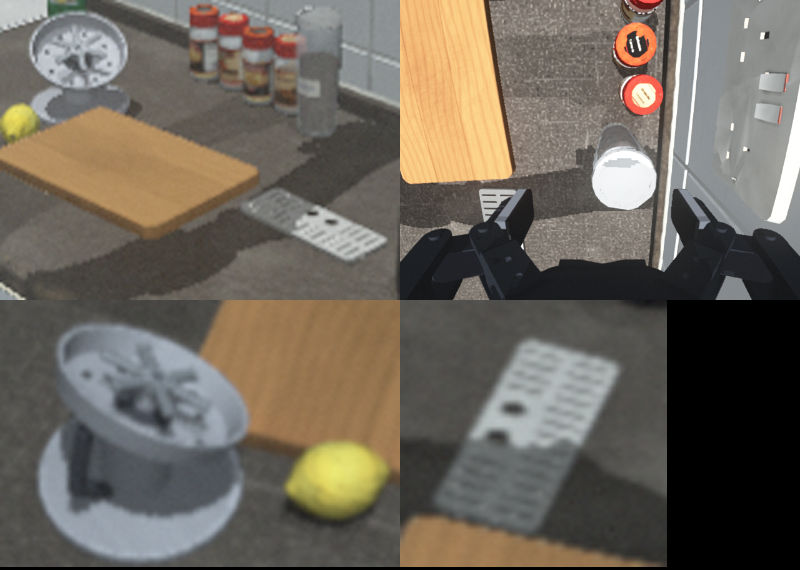

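```bash
python3 - <<'E'
from h import *
import pickle
S=pickle.load(open('scene0.pkl','rb'));D=pickle.load(open('side0.pkl','rb'))
az=[]
for c,(x0,y0,x1,y1),sd in((S,(392,265,435,345),(412,305)),(D,(376,122,422,192),(399,160))):
    print(c['im'][sd[1],sd[0]-20:sd[0]+21:2].max(1))
    g=c['im'][y0:y1,x0:x1].max(2); m=(g<36).astype(np.uint8) if c is D else (g<46).astype(np.uint8)
    k,_=cv2.findContours(m,0,2); k=max(k,key=cv2.contourArea).reshape(-1,2)+[x0,y0]
    print(cv2.boundingRect(k),cv2.contourArea(k))
    C,R=ray(c,k); a=np.unwrap(np.arctan2(R[:,1],R[:,0])); p=(np.percentile(a,3)+np.percentile(a,97))/2
    az.append((C,p,np.ptp(a)))
(C1,a1,w1),(C2,a2,w2)=az
A=np.array([[np.cos(a1),-np.cos(a2)],[np.sin(a1),-np.sin(a2)]]);t=np.linalg.solve(A,(C2-C1)[:2])
print('bottle',C1[:2]+t[0]*A[:,0],'diam',w1*t[0],w2*t[1])
g=np.array([[125,38],[218,72],[138,232],[35,207]])/4.45+[340,185]
P=onz(D,g,.008);print('grid',P.round(3),P.mean(0),np.linalg.norm(np.diff(P,axis=0),axis=1))
V=tri([S,D],[(271.2,237.8),(300,308.5)]);print('valve',V,proj(S,V),proj(D,V))
f=np.array([[38,475],[243,475],[140,557]])-[0,300];print('foot',onz(D,f/3.333+[255,280],.004))
f=np.array([[30,103],[132,103]]);print('footS',onz(S,f/2.5+[240,215],.004))
print('lemon',onz(D,[(355,335)],.02),'tallthing',onz(D,[(277,186)],.2),onz(D,[(278,235)],.0))
for c,uv in((S,np.array([[30,30],[128,65]])/2.5+[240,215]),):pass
E
```

```text
[100  98 104 101  57  47  47  47  46  50  48  48  44  49  46  51  49 101
 102 101 106]
(400, 312, 11, 14) 17.0
[80 79 82 79 68 25 31 29 30 30 30 30 34 30 29 34 76 85 84 87 88]
(386, 136, 26, 50) 839.0
bottle [ 0.46068168 -0.37745324] diam 0.026587718275379802 0.06293634309785248
grid [[ 0.522 -0.29   0.008]
 [ 0.453 -0.28   0.008]
 [ 0.454 -0.106  0.008]
 [ 0.52  -0.103  0.008]] [ 0.48724612 -0.19488985  0.008     ] [0.0694405  0.17311667 0.06619925]
valve [0.50826454 0.25704746 0.08120234] [[270.84998679 238.06621941]] [[299.58630351 307.93955616]]
foot [[0.57525679 0.29461967 0.004     ]
 [0.44566567 0.23943341 0.004     ]
 [0.48362384 0.32922397 0.004     ]]
footS [[0.46853376 0.32178331 0.004     ]
 [0.57230346 0.21877626 0.004     ]]
lemon [[0.38293151 0.23403939 0.02      ]] tallthing [[0.67287005 0.01552161 0.2       ]] [[ 0.69504466 -0.02223512  0.        ]]
```

```bash
python3 -m pendant '-1 0.04 -0.035 -0.02 0 0 0;-1 0.04 -0.035 -0.02 0 0 0;-1 0.04 -0.035 -0.02 0 0 0;-1 0.04 -0.035 -0.02 0 0 0;-1 0.04 -0.035 -0.02 0 0 0;-1 0 0 0 0 0 0;-1 0 0 0 0 0 0'
python3 - <<'E'
from h import *
import pickle
S=pickle.load(open('scene0.pkl','rb'));D=pickle.load(open('side0.pkl','rb'))
az=[]
for c,(x0,y0,x1,y1) in((S,(385,268,440,332)),(D,(376,122,422,192))):
    g=c['im'][y0:y1,x0:x1].max(2); m=(g<(75 if c is S else 55)).astype(np.uint8)
    k,_=cv2.findContours(m,0,2); k=max(k,key=cv2.contourArea).reshape(-1,2)+[x0,y0]
    print(cv2.boundingRect(k),cv2.contourArea(k))
    C,R=ray(c,k); a=np.unwrap(np.arctan2(R[:,1],R[:,0])); p=(np.percentile(a,4)+np.percentile(a,96))/2
    az.append((C,p,np.ptp(a)))
(C1,a1,w1),(C2,a2,w2)=az
A=np.array([[np.cos(a1),-np.cos(a2)],[np.sin(a1),-np.sin(a2)]]);t=np.linalg.solve(A,(C2-C1)[:2])
print('bottle',C1[:2]+t[0]*A[:,0],'diam',w1*t[0],w2*t[1])
c=cam('wrist');cv2.imwrite('pics/w1.png',c['im']);pickle.dump(c,open('w1.pkl','wb'))
E
```

```text
t: 1.02
tcp_pos: [0.5001, 0.1994, 0.3311]
tool_rot: [[0.0, 1.0, 0.0], [1.0, -0.0, -0.001], [-0.001, 0.0, -1.0]]
ft_force: [0.5, -0.1, 0.0]
finger_gap: 0.0853
finger_force: 0.0
(385, 268, 44, 64) 1670.5
(384, 131, 30, 56) 1068.0
bottle [ 0.46221112 -0.3800993 ] diam 0.12183601469633297 0.07301243673555717
```

View pics/w1.png

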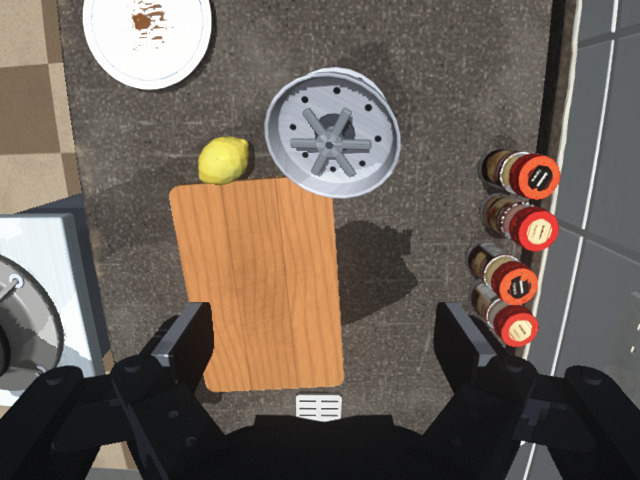

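```bash
python3 -m pendant '-1 0.03 -0.05 0 0 0 0;-1 0.03 -0.05 0 0 0 0;-1 0 0 0 0 0 0;-1 0 0 0 0 0 0'
python3 - <<'E'
from h import *
import pickle
c=cam('wrist');pickle.dump(c,open('w2.pkl','wb'));print(get_obs()['tcp_pos'])
a=pickle.load(open('w1.pkl','rb'))
p=proj(c,[.508,.257,.085])[0];print(p)
u0=int(p[0])-65;v0=int(p[1])-70;print(u0,v0)
A=cv2.resize(a['im'][62:202,262:402],(400,400),interpolation=2);B=cv2.resize(c['im'][max(v0,0):max(v0,0)+140,u0:u0+140],(400,400),interpolation=2)
cv2.imwrite('pics/w12.png',np.hstack([A,B]))
E
```

```text
t: 1.58
tcp_pos: [0.4011, 0.2588, 0.3309]
tool_rot: [[0.002, 1.0, -0.0], [1.0, -0.002, -0.001], [-0.001, -0.0, -1.0]]
ft_force: [1.2, -0.4, -0.4]
finger_gap: 0.0857
finger_force: 0.0
[0.40143834 0.25850382 0.33087784]
[426.98605499 199.19295273]
361 129
```

View pics/w12.png

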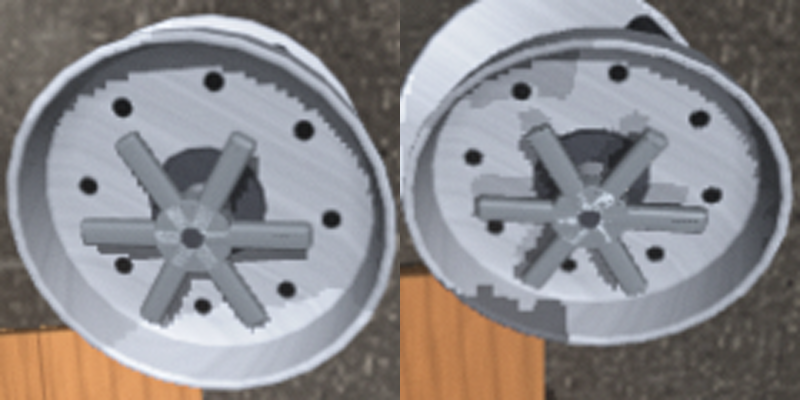

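```bash
python3 - <<'E'
from h import *
import pickle
a=pickle.load(open('w1.pkl','rb'));b=pickle.load(open('w2.pkl','rb'))
f=lambda p,o:(np.array(p)+.5)/(400/140)-.5+o
def T(A,B):return np.array([tri([a,b],[f(x,(262,62)),f(y,(361,129))]) for x,y in zip(A,B)])
st=T([(192,238),(130,140),(243,142),(310,235),(255,322),(153,318),(82,232)],[(188,218),(139,133),(258,138),(307,218),(234,289),(129,282),(78,208)])
ho=T([(213,81),(304,130),(331,219),(287,289),(203,306),(124,265),(88,185),(122,107)],[(218,73),(300,118),(312,195),(255,254),(168,264),(95,226),(73,157),(121,91)])
print('hub',st[0])
for n,P in(('star',st[1:]),('holes',ho)):
    m=P.mean(0);u,s,v=np.linalg.svd(P-m);N=v[2]*np.sign(v[2,2])
    print(n,m.round(4),'r',np.linalg.norm(P-m,axis=1).round(3),'n',N.round(3),'tilt',np.degrees(np.arccos(N[2])),'leandir',np.degrees(np.arctan2(N[1],N[0])),'res',((P-m)@N).round(4))
S=pickle.load(open('scene0.pkl','rb'));D=pickle.load(open('side0.pkl','rb'))
for c in(S,D):print(proj(c,st[0]))
r=b['im'];
S2=S['im'];print(S2[290,390:440].max(1));print(S2[320,390:440].max(1));print(D['im'][145,378:420].max(1))
E
```

```text
hub [0.50475768 0.2531004  0.09623561]
star [0.5056 0.2541 0.0946] r [0.038 0.04  0.04  0.04  0.042 0.039] n [-0.232 -0.482  0.845] tilt 32.36853004233107 leandir -115.70389748808756 res [-0.0022  0.0005  0.0004  0.0002 -0.0016  0.0027]
holes [0.5106 0.2648 0.0754] r [0.044 0.044 0.044 0.044 0.045 0.045 0.044 0.044] n [-0.229 -0.457  0.859] tilt 30.767374231188366 leandir -116.58999673292614 res [ 0.0002 -0.0005  0.0003  0.0004 -0.0003 -0.0004  0.0006 -0.0003]
[[270.53681313 234.6248799 ]]
[[301.7439625 302.6808949]]
[105 101 104 102  99 101 102  99 101  99  80  49  46  48  51  44  49  50
  51  46  52  50  51  47  47  52  50  54  52  52  52  48  53  50  47  47
  49 102 136 140 142 138 142 140 133 126 126 122 119 123]
[107 104 105 111 114 111 111 110  88  60  44  45  53  50  45  49  44  47
  47  46  53  45  48  44  48  48  48  45  51  45  44  47  41  45  53  97
 102 101  98 102 103 103 106 102 103 101 100 101 101  98]
[79 79 79 79 80 80 80 81 82 82 78 61 40 27 23 25 21 26 28 28 29 28 31 29
 32 30 29 33 30 33 29 27 32 28 44 69 80 82 79 79 79 79]
```

```bash
python3 -m pendant '-1 -0.06 0.008 0 0 0 0;-1 -0.06 0.008 0 0 0 0;-1 -0.06 0.008 0 0 0 0;-1 -0.06 0.008 0 0 0 0;-1 -0.06 0.008 0 0 0 0;-1 -0.06 0.008 0 0 0 0;-1 -0.06 0.008 0 0 0 0;-1 -0.06 0.008 0 0 0 0'
python3 -m pendant '-1 -0.03 0 0 0 0 0;-1 0 0 0 0 0 0;-1 0 0 0 0 0 0'
python3 - <<'E'
from h import *
import pickle
S=pickle.load(open('scene0.pkl','rb'));D=pickle.load(open('side0.pkl','rb'))
L=[]
for c,e in((S,[(400.9,290),(426.6,290)]),(S,[(398.5,320),(424.7,320)]),(D,[(389,145),(412.3,145)])):
    C,R=ray(c,e);a=np.arctan2(R[:,1],R[:,0]);L.append((C,a.mean(),abs(a[1]-a[0])))
for i in(0,1):
    C1,a1,w1=L[i];C2,a2,w2=L[2]
    A=np.array([[np.cos(a1),-np.cos(a2)],[np.sin(a1),-np.sin(a2)]]);t=np.linalg.solve(A,(C2-C1)[:2])
    print('bottle',C1[:2]+t[0]*A[:,0],'diam',w1*t[0],w2*t[1])
c=cam('wrist');pickle.dump(c,open('w3.pkl','wb'));cv2.imwrite('pics/w3.png',c['im'])
E
```

```text
t: 2.62
tcp_pos: [0.4636, -0.224, 0.3312]
tool_rot: [[0.003, 1.0, 0.0], [1.0, -0.003, -0.001], [-0.001, 0.0, -1.0]]
ft_force: [1.1, 0.1, 0.9]
finger_gap: 0.0852
finger_force: 0.0
t: 3.0
tcp_pos: [0.4638, -0.2503, 0.3309]
tool_rot: [[0.001, 1.0, -0.001], [1.0, -0.001, 0.0], [0.0, -0.001, -1.0]]
ft_force: [0.0, -0.1, -0.2]
finger_gap: 0.0855
finger_force: 0.0
bottle [ 0.46563108 -0.40079321] diam 0.0661436430987406 0.06860762122959041
bottle [ 0.46544514 -0.39983697] diam 0.06920739534375783 0.068558889316064
```

View pics/w3.png

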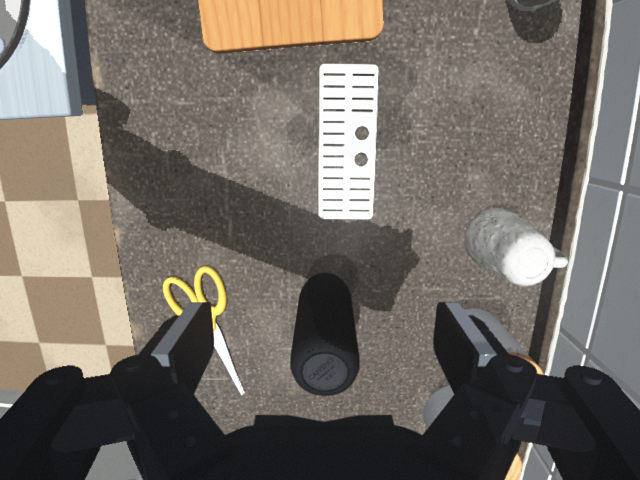

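```bash
python3 - <<'E'
from h import *
import pickle
c=pickle.load(open('w3.pkl','rb'))
m=(c['im'].min(2)>185).astype(np.uint8);m[:55]=0;m[230:]=0;m[:,:300]=0;m[:,400:]=0
m=cv2.morphologyEx(m,cv2.MORPH_CLOSE,np.ones((9,9)))
k=max(cv2.findContours(m,0,1)[0],key=cv2.contourArea);q=cv2.approxPolyDP(k,8,True).reshape(-1,2);print(q)
P=onz(c,cv2.boxPoints(cv2.minAreaRect(k)),.008);print(P.round(4),P.mean(0),np.linalg.norm(np.diff(P,axis=0),axis=1))
P=onz(c,q,.008);print(P.round(4))
print('bottle top',onz(c,[(326,371)],.168), 'base', onz(c,[(325,285)],0))
e=onz(c,[(291,362),(358,362)],.15);print(e)
print('mug',onz(c,[(528,266)],.1),onz(c,[(490,238)],.0))
E
```

```text
[[322  64]
 [318 213]
 [370 218]
 [377  66]]
[[ 0.4553 -0.2904  0.008 ]
 [ 0.4579 -0.1092  0.008 ]
 [ 0.5253 -0.1096  0.008 ]
 [ 0.5296 -0.2912  0.008 ]] [ 0.4920135  -0.20009554  0.008     ] [0.18122975 0.06734476 0.18161608]
[[ 0.4613 -0.1098  0.008 ]
 [ 0.456  -0.2841  0.008 ]
 [ 0.5214 -0.2904  0.008 ]
 [ 0.5241 -0.1117  0.008 ]]
bottle top [[ 0.46554702 -0.40012312  0.168     ]] base [[ 0.46490962 -0.38522829  0.        ]]
[[ 0.4309224  -0.40273464  0.15      ]
 [ 0.49735455 -0.40267358  0.15      ]]
mug [[ 0.68219456 -0.32055255  0.1       ]] [[ 0.68211969 -0.31902688  0.        ]]
```

```bash
python3 -m pendant '-1 -0.05 0.001 0 0 0 0;-1 -0.05 0 0 0 0 0;-1 -0.05 0 0.01 0 0 0;-1 0 0 0.05 0 0 0;-1 0 0 0.055 0 0 0;-1 0 0 0.055 0 0 0;-1 0 0 0.03 0 0 0;-1 0 0 0.02 0 0 0'
python3 -m pendant '-1 0 0 0 0 0 0;1 0 0 0 0 0 0;1 0 0 0 0 0 0;1 0 0 0 0 0 0;1 0 0 0 0 0 0;1 0 0 0 0 0 0;1 0 0 0 0 0 0'
```

```text
t: 4.05
tcp_pos: [0.4652, -0.3985, 0.1097]
tool_rot: [[-0.002, 1.0, -0.001], [1.0, 0.002, 0.002], [0.002, -0.001, -1.0]]
ft_force: [0.1, -1.6, 0.4]
finger_gap: 0.0855
finger_force: 0.0
t: 4.92
tcp_pos: [0.4659, -0.4011, 0.1132]
tool_rot: [[0.0, 1.0, 0.003], [1.0, -0.0, -0.002], [-0.002, 0.003, -1.0]]
ft_force: [-0.8, -0.4, 7.4]
finger_gap: 0.0658
finger_force: 67.7
```

```bash
python3 -m pendant '1 0 0 -0.02 0 0 0;1 0 0 -0.04 0 0 0;1 0 0 -0.05 0 0 0;1 0.02 0 -0.05 0 0 0;1 0.04 0 -0.03 0 0 0;1 0.05 0 0 0 0 0;1 0.05 0 0 0 0 0;1 0.05 0 0 0 0 0'
python3 -m pendant '1 0.05 0 0 0 0 0;1 0.05 0 0 0 0 0;1 0.05 0 0 0 0 0;1 0.05 0 0 0 0 0;1 0.05 0 0 0 0 0;1 0.05 0 0 0 0 0;1 0.04 0 0 0 0 0;1 0.02 0 0 0 0 0'
python3 -m pendant '1 0 0 0 0 0 0;1 0 0 0 -4.44 8.97 0;1 0 0 0 -4.44 8.97 0;1 0 0 0 -4.44 8.97 0;1 0 0 0 0 0 0;1 0 0 0 0 0 0;1 0 0 0 0 0 0'
```

```text
t: 5.92
tcp_pos: [0.4644, -0.1884, 0.3023]
tool_rot: [[0.0, 1.0, 0.001], [1.0, -0.0, 0.0], [0.0, 0.001, -1.0]]
ft_force: [0.8, 0.0, -2.6]
finger_gap: 0.0663
finger_force: 67.9
t: 6.92
tcp_pos: [0.4642, 0.1724, 0.3022]
tool_rot: [[-0.003, 1.0, 0.0], [1.0, 0.003, 0.0], [0.0, 0.0, -1.0]]
ft_force: [0.0, -0.4, -1.3]
finger_gap: 0.0662
finger_force: 67.9
t: 7.8
tcp_pos: [0.4654, 0.1711, 0.3019]
tool_rot: [[-0.055, 0.974, 0.219], [0.894, -0.05, 0.445], [0.445, 0.22, -0.868]]
ft_force: [0.4, -0.8, -2.1]
finger_gap: 0.0661
finger_force: 68.3
```

```bash
python3 - <<'E'
from h import *
import pickle
out=[]
o=get_obs();R=o['tool_rot'];p=o['tcp_pos']
M=p+R[:,2]*.1125;print('mouth',M,'z',R[:,2])
F=np.array([.505,.254,.0955]);n=np.array([-.222,-.448,.866])
d=R.T@(F-M);print('to valve in tool',d.round(4))
for nm in('scene','side'):
    c=cam(nm);pickle.dump(c,open(nm+'1.pkl','wb'))
    q=proj(c,[M,M-R[:,2]*.17,F]);print(nm,q.round(1))
    x0,y0=(q.mean(0)-[50,60]).astype(int);y0=max(y0,0);print(x0,y0)
    out.append(cv2.resize(c['im'][y0:y0+120,x0:x0+100],(400,480),interpolation=2))
cv2.imwrite('pics/pre.png',np.hstack(out))
E
```

```text
mouth [0.49005319 0.22114913 0.20424589] z [ 0.21936066  0.44532059 -0.86808437]
to valve in tool [-0.0198 -0.0111  0.1123]
scene [[271.3 208.2]
 [274.7 171.7]
 [270.4 234.7]]
222 144
side [[314.2 259.8]
 [347.4 186.7]
 [301.5 303.2]]
271 189
```

View pics/pre.png

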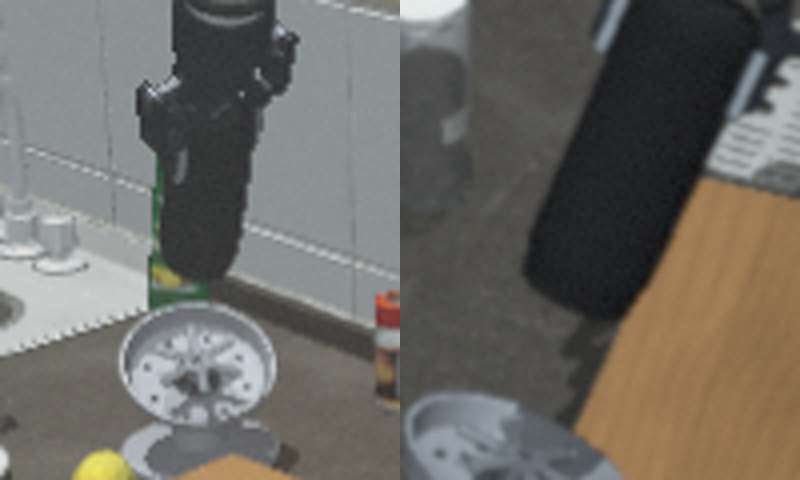

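```bash
python3 -m pendant '1 -0.02 -0.011 0.02 0 0 0;1 0 0 0.03 0 0 0;1 0 0 0.03 0 0 0;1 0 0 0.015 0 0 0;1 0 0 0 0 0 0;1 0 0 0 0 0 0;1 0 0 0 0 0 0'
cat > st.py <<'E'
from h import *
o=get_obs();R=o['tool_rot'];M=o['tcp_pos']+R[:,2]*.1125
F=np.array([.505,.254,.0955]);n=np.array([-.222,-.448,.866])
print(o['t'],'to go',(R.T@(F-M)).round(4),'Ftool',(R.T@o['ft_force']).round(1),'tq',np.round(R.T@o['torque'],2),'ang',np.degrees(np.arccos(-R[:,2]@n/np.linalg.norm(n))).round(2),'gap',o['finger_gap'])
E
python3 st.py
```

```text
t: 8.78
tcp_pos: [0.4766, 0.1949, 0.2085]
tool_rot: [[-0.053, 0.974, 0.222], [0.893, -0.053, 0.446], [0.446, 0.222, -0.867]]
ft_force: [-0.1, -0.3, -2.6]
finger_gap: 0.0659
finger_force: 68.2
8.775 to go [ 0.0008 -0.0006  0.0181] Ftool [-1.4 -0.6  2.1] tq [ 0.37 -0.78 -0.01] ang 0.12 gap 0.06588015510501503
```

```bash
python3 -m pendant '1 0 0 0.005 0 0 0;1 0 0 0.004 0 0 0;1 0 0 0.004 0 0 0;1 0 0 0.003 0 0 0;1 0 0 0.003 0 0 0;1 0 0 0.003 0 0 0;1 0 0 0 0 0 0;1 0 0 0 0 0 0'
python3 st.py
```

```text
t: 9.78
tcp_pos: [0.4809, 0.205, 0.1885]
tool_rot: [[-0.053, 0.974, 0.22], [0.894, -0.052, 0.446], [0.446, 0.22, -0.868]]
ft_force: [-3.2, -2.6, 3.0]
finger_gap: 0.0661
finger_force: 68.9
9.775 to go [ 0.0011  0.0005 -0.0047] Ftool [-0.9 -2.3 -4.5] tq [ 0.8  -0.81 -0.07] ang 0.2 gap 0.06608807729987237
```

```bash
python3 -m pendant '1 0 0 0.003 0 0 0;1 0 0 0.002 0 0 0;1 0 0 0.002 0 0 0;1 0 0 0.001 0 0 0;1 0 0 0 0 0 0'
python3 st.py
```

```text
t: 10.4
tcp_pos: [0.4825, 0.2076, 0.1831]
tool_rot: [[-0.052, 0.974, 0.22], [0.893, -0.053, 0.447], [0.447, 0.22, -0.867]]
ft_force: [-15.0, -15.9, 26.5]
finger_gap: 0.0658
finger_force: 71.8
10.4 to go [ 0.001   0.0002 -0.0108] Ftool [ -1.6  -7.9 -33.3] tq [ 2.57 -0.67 -0.02] ang 0.11 gap 0.06576626928702692
```

```bash
python3 -m pendant '1 0 0 0 0 0 0;1 0 0 0 0 0 0;1 0 0 0 0 0 0;1 0 0 0 0 0 0;1 0 0 0 0 0 0;1 0 0 0 0 0 0'
python3 st.py
python3 - <<'E'
from h import *
out=[]
o=get_obs();R=o['tool_rot'];M=o['tcp_pos']+R[:,2]*.1125
for nm in('scene','side'):
    c=cam(nm);q=proj(c,[M])[0];x0,y0=(q-[50,60]).astype(int);print(q-[x0,y0])
    out.append(cv2.resize(c['im'][y0:y0+120,x0:x0+100],(400,480),interpolation=2))
cv2.imwrite('pics/press.png',np.hstack(out))
E
```

```text
t: 11.15
tcp_pos: [0.4825, 0.2076, 0.1831]
tool_rot: [[-0.053, 0.974, 0.221], [0.893, -0.053, 0.447], [0.447, 0.22, -0.867]]
ft_force: [-15.8, -14.8, 26.3]
finger_gap: 0.066
finger_force: 71.7
11.15 to go [ 0.001   0.0002 -0.0109] Ftool [ -0.6  -8.8 -32.9] tq [ 2.52 -0.7  -0.01] ang 0.1 gap 0.06600282276909099
[50.40795041 60.9013539 ]
[50.81766595 60.0596606 ]
```

View pics/press.png

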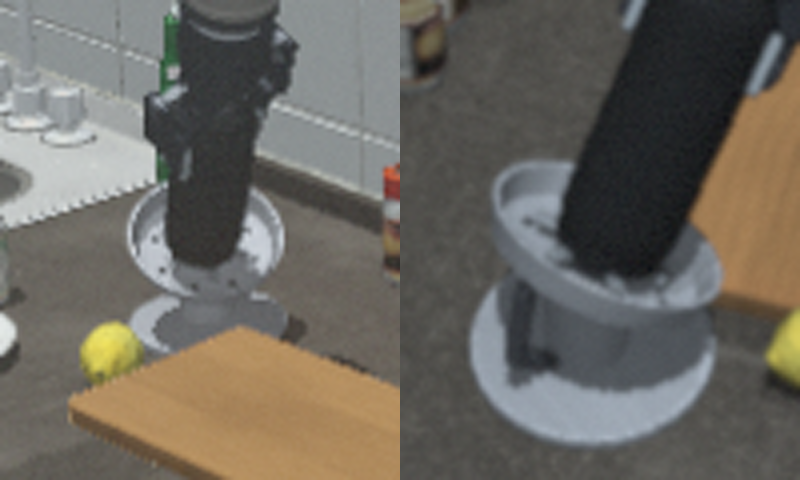

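```bash
python3 -m pendant '1 0 0 0 0 0 0;1 0 0 0 0 0 0;1 0 0 0 0 0 0;1 0 0 0 0 0 0;1 0 0 0 0 0 0;1 0 0 0 0 0 0;1 0 0 0 0 0 0;1 0 0 0 0 0 0'
python3 -m pendant '1 0 0 0 0 0 0;1 0 0 0 0 0 0;1 0 0 0 0 0 0;1 0 0 0 0 0 0;1 0 0 0 0 0 0;1 0 0 0 0 0 0'
python3 st.py
python3 -m pendant '1 0 0 -0.004 0 0 0;1 0 0 -0.008 0 0 0;1 0 0 -0.01 0 0 0;1 0 0 -0.02 0 0 0;1 0 0 -0.04 0 0 0;1 0 0 -0.04 0 0 0;1 0 0 -0.02 0 0 0;1 0 0 0 0 0 0'
python3 -m pendant '1 0 0 0 4.44 -8.97 0;1 0 0 0 4.44 -8.97 0;1 0 0 0 4.44 -8.97 0;1 0 0 0 0 0 0;1 0 0 0 0 0 0;1 0 0 0 0 0 0'
```

```text
t: 12.25
tcp_pos: [0.4825, 0.2076, 0.1831]
tool_rot: [[-0.053, 0.974, 0.221], [0.893, -0.053, 0.447], [0.447, 0.22, -0.867]]
ft_force: [-15.8, -15.2, 25.9]
finger_gap: 0.066
finger_force: 71.7
t: 13.0
tcp_pos: [0.4825, 0.2076, 0.1831]
tool_rot: [[-0.053, 0.974, 0.22], [0.893, -0.053, 0.447], [0.447, 0.22, -0.867]]
ft_force: [-15.4, -14.6, 26.7]
finger_gap: 0.0661
finger_force: 71.7
13.0 to go [ 0.001   0.0002 -0.0109] Ftool [ -0.2  -8.3 -33. ] tq [ 2.56 -0.67 -0.08] ang 0.11 gap 0.06611679411453067
t: 14.0
tcp_pos: [0.4521, 0.1449, 0.3061]
tool_rot: [[-0.053, 0.973, 0.223], [0.893, -0.053, 0.446], [0.446, 0.223, -0.867]]
ft_force: [0.9, 0.5, -3.3]
finger_gap: 0.0661
finger_force: 68.5
t: 14.75
tcp_pos: [0.451, 0.1441, 0.3041]
tool_rot: [[0.001, 1.0, -0.003], [1.0, -0.001, -0.002], [-0.002, -0.003, -1.0]]
ft_force: [0.2, -1.0, -2.3]
finger_gap: 0.066
finger_force: 68.5
```

```bash
python3 -m pendant '1 -0.044 0.008 0 0 0 0;1 -0.05 0.008 0 0 0 0;1 -0.05 0.008 0 0 0 0;1 -0.05 0.008 0 0 0 0;1 -0.05 0.008 0 0 0 0;1 -0.05 0 0 0 0 0;1 -0.035 0 0 0 0 0;1 -0.015 0 0 0 0 0'
python3 -m pendant '1 0 0 0 0 0 0;1 0 0 0.04 0 0 0;1 0 0 0.05 0 0 0;1 0 0 0.04 0 0 0;1 0 0 0.02 0 0 0;1 0 0 0.01 0 0 0;1 0 0 0 0 0 0;1 0 0 0 0 0 0'
python3 - <<'E'
from h import *
o=get_obs();print(o['tcp_pos'],o['tool_rot'][:,2],o['ft_force'])
M=o['tcp_pos']+o['tool_rot'][:,2]*.1125
out=[]
for nm in('scene','side'):
    c=cam(nm);q=proj(c,[M])[0];x0,y0=(q-[50,70]).astype(int)
    out.append(cv2.resize(c['im'][y0:y0+120,x0:x0+100],(400,480),interpolation=2))
cv2.imwrite('pics/place.png',np.hstack(out))
E
```

```text
t: 15.75
tcp_pos: [0.4904, -0.2016, 0.3057]
tool_rot: [[0.004, 1.0, -0.002], [1.0, -0.004, -0.003], [-0.003, -0.002, -1.0]]
ft_force: [-0.0, 0.1, -2.6]
finger_gap: 0.0661
finger_force: 68.5
t: 16.75
tcp_pos: [0.4922, -0.199, 0.1467]
tool_rot: [[-0.001, 1.0, -0.0], [1.0, 0.001, -0.003], [-0.003, -0.0, -1.0]]
ft_force: [-0.5, -0.5, -3.4]
finger_gap: 0.0659
finger_force: 68.5
[ 0.49220181 -0.19900189  0.14667367] [-2.72343062e-04 -3.26494096e-03 -9.99994633e-01] [-0.48983071 -0.48186315 -3.39022236]
```

View pics/place.png

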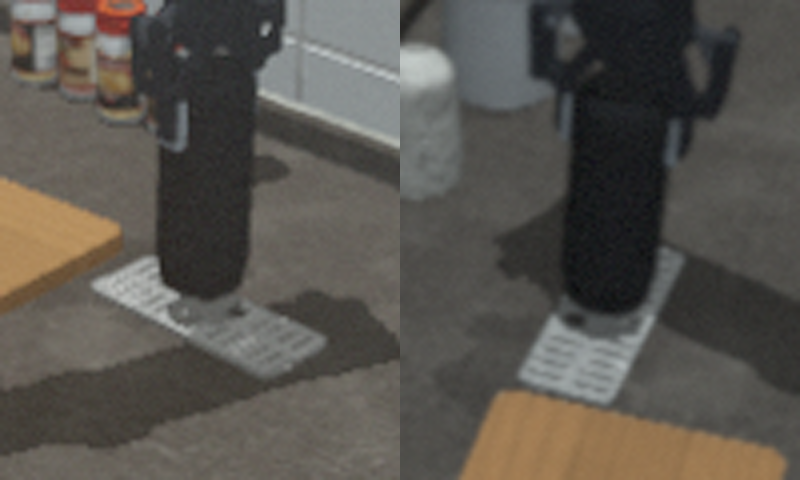

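```bash
python3 -m pendant '1 -0.001 -0.001 0.008 0 0 0;1 0 0 0.006 0 0 0;1 0 0 0.004 0 0 0;1 0 0 0.002 0 0 0;1 0 0 0 0 0 0;1 0 0 0 0 0 0'
python3 -m pendant '1 0 0 0.002 0 0 0;1 0 0 0.001 0 0 0;1 0 0 0 0 0 0'
```

```text
t: 17.6
tcp_pos: [0.4904, -0.2003, 0.1257]
tool_rot: [[-0.001, 1.0, -0.002], [1.0, 0.001, -0.003], [-0.003, -0.002, -1.0]]
ft_force: [-0.0, -0.7, -1.9]
finger_gap: 0.0658
finger_force: 68.5
t: 17.98
tcp_pos: [0.4902, -0.2002, 0.1225]
tool_rot: [[-0.001, 1.0, -0.002], [1.0, 0.001, -0.003], [-0.003, -0.002, -1.0]]
ft_force: [0.2, 0.9, -3.9]
finger_gap: 0.0658
finger_force: 68.5
```

```bash
python3 -m pendant '1 0 0 0.001 0 0 0;1 0 0 0.001 0 0 0;1 0 0 0 0 0 0;1 0 0 0 0 0 0'
```

```text
t: 18.48
tcp_pos: [0.4904, -0.2005, 0.1213]
tool_rot: [[-0.0, 1.0, -0.002], [1.0, 0.0, -0.003], [-0.003, -0.002, -1.0]]
ft_force: [-1.8, 0.9, 5.7]
finger_gap: 0.0658
finger_force: 69.2
```

```bash
python3 -m pendant '-1 0 0 0 0 0 0;-1 0 0 0 0 0 0;-1 0 0 0 0 0 0;-1 0 0 0 0 0 0;-1 0 0 0 0 0 0;-1 0 0 0 0 0 0;-1 0 0 0 0 0 0;-1 0 0 0 0 0 0'
python3 -m pendant '-1 0 0 -0.01 0 0 0;-1 0 0 -0.03 0 0 0;-1 0 0 -0.05 0 0 0;-1 0 0 -0.05 0 0 0;-1 0 0 -0.04 0 0 0;-1 0 0 -0.02 0 0 0;-1 0 0 0 0 0 0;-1 0 0 0 0 0 0'
python3 - <<'E'
from h import *
out=[]
for nm in('scene','side'):
    c=cam(nm);q=proj(c,[.491,-.2,.06])[0];x0,y0=(q-[80,60]).astype(int)
    out.append(cv2.resize(c['im'][y0:y0+120,x0:x0+160],(400,300),interpolation=2))
c=cam('wrist');out.append(cv2.resize(c['im'],(400,300)));out.append(out[0]*0)
print(proj(c,[[.491,-.2,.17]]))
cv2.imwrite('pics/end.png',np.vstack([np.hstack(out[:2]),np.hstack(out[2:])]))
E
```

```text
t: 19.48
tcp_pos: [0.4903, -0.2003, 0.1206]
tool_rot: [[-0.001, 1.0, -0.002], [1.0, 0.001, -0.003], [-0.003, -0.002, -1.0]]
ft_force: [-0.4, 0.2, 0.5]
finger_gap: 0.0854
finger_force: 0.0
t: 20.48
tcp_pos: [0.4901, -0.1994, 0.3198]
tool_rot: [[-0.001, 1.0, -0.004], [1.0, 0.001, -0.003], [-0.003, -0.004, -1.0]]
ft_force: [-0.4, -0.1, -0.8]
finger_gap: 0.0855
finger_force: 0.0
[[326.20449402 220.29160934]]
```

View pics/end.png

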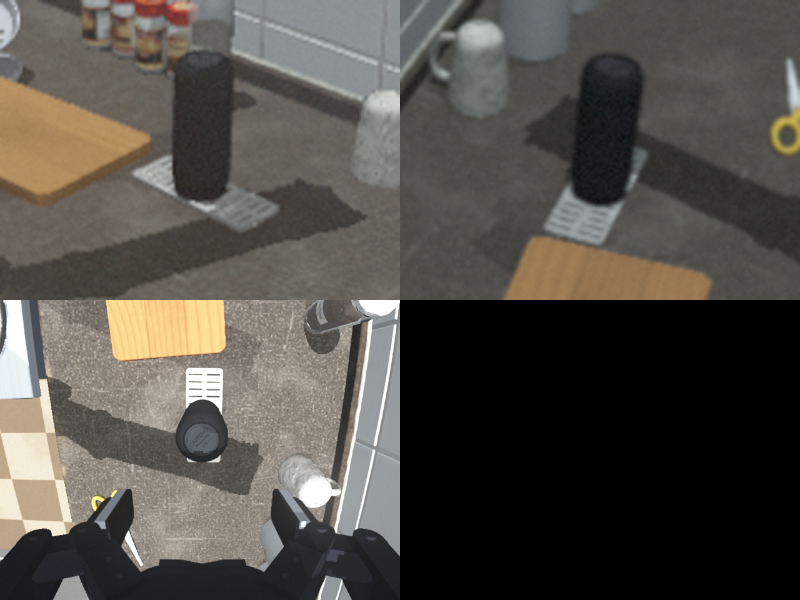

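The bottle stands upright on the middle of the grid. Its top sits at about (323,221) in the wrist picture, against a predicted (326,220). The gripper is clear.

```bash
python3 -c "
from cell import job_done
print(job_done())"
```

```text
the job is handed in; nothing more can be done
None
```

I pressed the bottle squarely onto the valve at about 35 N for over 2.5 s, which is well past the 14 N that means it is on its stop, then set it down upside down on the middle of the drip grid, let go and handed the job in at about 21 s.

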